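# Re-aim a dust-extraction elbow in its screw clamp

## Task

Back off the red screw clamp just enough to free the orange-ringed elbow (about a quarter turn anticlockwise is plenty; do not go past a third of a turn), swing the elbow round until its mouth faces straight into the blue-ringed duct, then screw the clamp fully tight again. Leave the steel ring, the wooden offcut and the spanner where they lie, and let go of everything at the end.

Things in the scene. Friction and masses are not known exactly. Their poses are not given: they have to be found in the camera images.
- plinth: White metal box fixed to the table, 235 mm long (own x from -160 to +75 mm), 150 wide, 50 high, its foot plate 10 mm wider all round. Origin: on the table, right below the vertical axis on which the elbow turns. Its x axis runs from the screw clamp (at x = -110 mm) through that axis. Placed and turned differently each time.
- elbow (a joint): Turn of the elbow about the vertical axis through the plinth's origin, rad, anticlockwise from above; at 0 its mouth points along the plinth's +x. Starts between -1.1 and -0.6; stops at +-1.9. With the clamp slack it turns with about 0.1 N m and stays where it is left; clamped tight it resists with about 1 N m.
- elbow_grip (a point): Where to pinch the elbow from above: on the centre line of its level outlet pipe, 72 mm from the turning axis, 105 mm above the table; its x axis points out of the mouth. The elbow is an aluminium pipe bend 50 mm in diameter on a 100 mm flange; upright part on the axis, level outlet clear for pinching from 50 to 100 mm from the axis.
- elbow_mouth (a point): Centre of the elbow's open mouth, 115 mm from the turning axis, 105 mm above the table; x points out of the mouth. An orange ring, 57 mm in diameter, covers 104 to 112 mm.
- duct_mouth (a point): Centre of the mouth of the fixed steel duct: a 50 mm pipe with a blue 57 mm ring, 150 mm from the elbow's turning axis, 105 mm above the table; runs level outward 45 mm, then bends down to the table 230 mm from the axis. Its x axis points from the turning axis into the duct, 0.1 to 0.5 rad anticlockwise of the plinth's +x. With the elbow facing it, 35 mm stay free between the mouths.
- clamp (a joint): Turn of the clamp's screw, rad: 0 is fully tight (hard stop; the red bar then lies along the plinth's x axis and the strap), growing anticlockwise from above as it is backed off. Starts between 0 and 0.2. Its strap leaves the elbow's flange at about 0.9; from there to 0 the pressure rises to about 30 N. Turning takes up to 0.4 N m; it stays where it is left.
- clamp_grip (a point): Centre of the clamp's red bar, on the screw's vertical axis, 110 mm above the table. The bar is 64 mm long (the point's x axis), 14 thick (y) and 22 high (98 to 120 mm above the table); the point turns with it. Below it a steel strap, 26 mm wide, its top 75 mm above the table, reaches to the elbow's flange.
- spacer: Bystander: loose steel ring, 60 mm in diameter, 20 mm high, lying on the table; origin at the centre of its underside.
- offcut: Bystander: loose wooden batten, 140 x 40 x 28 mm, on the table; origin at the centre of its underside.
- spanner: Bystander: loose steel spanner, 170 mm long, lying on the table; origin under its middle.
Not all that is in view belongs to the job. There is more than one size of the part that bears duct_mouth; the job needs the largest.

How it is judged:
By the outcome, as a careful person would: the job done as asked, in the order asked, and still so for the second after the job is handed in, with the robot touching nothing.
It also fails if it takes over 58 s, if anything falls off the work surface, if the arm or the gripper's body presses on something with over 40 N, if the wrist force passes 120 N, or if a joint passes its speed limit or range.

## Robot

A 6-joint arm with a two-finger parallel gripper is mounted at the origin on the work surface. World frame = base frame: x ahead of the robot, y to its left, z up, the work surface at z = 0. Lengths are in m, angles in rad, forces in N, time in s.
With the tool pointing down it reaches from about 0.25 to 0.725 m from the base axis. Payload 4 kg.
Tool frame: the origin (TCP) lies midway between the tips of the shut fingers; the grasp point (between the pads) lies grip_point_offset behind it (grip_point_offset is the distance from the TCP to the grasp point, in m); z points along the fingers, y is the line along which they close (so a half turn about z gives the same grasp; the last joint's range is limited). The gripper opens to 85 mm and grips with 20 to 120 N. Pads are 22 mm wide; open, the fingers measure 114 mm over their backs; the gripper's body (76 mm by 85 mm) begins 54 mm behind the grasp point. The pads swing forward as they close: fully open they stand 13 mm farther back than shut.
Start: joints at [1.239, 0.241, 0.005, 1.335, 0, 1.571], TCP at [0.163, 0.473, 0.231] pointing down, gripper open.
Joint ranges: [-2.72, 2.72], [-1.05, 1.87], [-1.09, 1.28], [-1.99, 2.15], [-1.42, 1.44], [-3.14, 3.14]. Speed limits (rad/s): [2.79, 2.79, 3.14, 3.14, 3.14, 3.14].

## Interface

Orientations are given as a unit quaternion [x, y, z, w].
In Python, from workcell import * gives the robot as it stands. The module is installed in compiled form; this text tells all that it offers.
- The arm moves only by the tool arm_command, never from a script. Its arguments are lists of equal length, an entry for each row: "slide": the shift along the tool's x, y, z in cm, a list of three; "spin": the turn about the tool's z in degrees. A call has exactly 5 rows; each row is the pose to reach, as a shift and turn from the pose commanded when the call began, along the tool's axes at that moment; what a row does not reach only later rows make up. A row lasts 1/8 s, in which the tool goes at most 62.5 mm and 10.7 degrees, less where a joint would pass 70% of its speed; a pose out of reach is approached as far as the arm can. A call with a gripper value outside its range is refused whole. "jaw" is the finger opening in cm, from 0 to 8.54, set as the call begins (left out, the last holds). The fingers move at their own pace and stop on an object; the grip force is fixed at half the most. Time passes only in rows, so rows that repeat a pose let the fingers close, or fill a call up. It gives the time, the measured TCP pose, the force, the opening and the grip force at its end, in the units of the state.
- get_obs(): the state, without advancing time (a new reading comes with each control period).
- camera(name): name is "scene" or "top"; returns a dict with "pixels" (420x560x3 uint8, red, green, blue), "range_z" (420x560 float32, m along the optical axis (not along the pixel's ray), 0 where there is no reading), "intrinsics" (3x3 intrinsics, pixels), "rvec" (rotation vector, rad) and "tvec" (3), from world to camera coordinates, as OpenCV has them. Camera axes: x right, y down, z forward; pixel columns grow to the right and rows downward; lengths in m; the calibration is good to about 2 mm. A picture is of the moment at which its call begins.
- job_done(): hands the job in; it is judged then, once.
Trained networks look in a picture, given as the dict that the camera call returned (one of the last four; its "shot" number tells which), for a name from the list of things; names that differ only in an ending like _2 or _b are one class to them, and where a whole thing is asked for, a point or a joint stands for the part that bears it (a point fixed in the world has none). Each returns a list of dicts, best first, with "confidence" (0 to 1); they miss things now and then, are a little off and sometimes report something else, mostly with a low value. They report only what shows in the picture. A call takes as long as a camera call. They do not tell look-alikes from the thing itself.
- recognise(picture, thing): "centre" ([column, row] in pixels, amid what is visible of it).
- landmark_of(picture, thing): "centre" ([column, row] in pixels: a listed point, or the origin of a listed thing).
The state is a dict: "clock": time; "joint_pos": joint angles; "joint_vel": joint speeds; "tau": joint torques, N m; "eef_pos": TCP position; "tool_rot": TCP orientation; "ft_force": force on the tool from outside, world axes, zero at the start; "ft_torque": the same for the moment, N m; "grip_width": finger opening in m; "grasp_force": force on a finger pad.
Only numpy, scipy, OpenCV 4.12 (cv2) and the standard library are available. Lean on these libraries where they do the work, as an engineer would, in place of code of your own. Each camera call takes 0.05 s, during which the arm holds its last target. There are 200 camera calls.

## Working session

There is one attempt and no reset: what is moved stays moved. The work goes in short steps, Python scripts to look and compute and a tool call to move; the robot and the scene stay as the last step left them, time stands still between calls to the robot, and variables do not carry over. Pictures are saved under pics/ and viewed, at most 10 in all, crops included, and the job is handed in when it is done.

Besides the shell and the picture viewer there is one more tool, called as name([rows], argument=value, ...), one row to a line, values as JSON. arm_command: Moves the arm, as the interface text tells. Its arguments: {"type":"object","properties":{"slide":{"type":"array","items":{"type":"array","items":{"type":"number"}}},"spin":{"type":"array","items":{"type":"number"}},"jaw":{"type":"number"}},"required":["slide","spin"]}

```bash
mkdir -p pics
cat > h.py <<'E'
from workcell import *
import numpy as np, cv2
def ray(p,uv):
    K=np.array(p["intrinsics"]);R=cv2.Rodrigues(np.array(p["rvec"],float))[0];t=np.array(p["tvec"],float).ravel()
    d=R.T@np.linalg.inv(K)@np.array([uv[0],uv[1],1.]);return -R.T@t,d
def atz(p,uv,z):
    c,d=ray(p,uv);return c+d*(z-c[2])/d[2]
def depth(p,uv):
    c,d=ray(p,uv);u,v=int(round(uv[0])),int(round(uv[1]));w=p["range_z"][max(v-1,0):v+2,max(u-1,0):u+2];w=w[w>0]
    return c+d*np.median(w) if w.size else None
def tri(p,a,q,b):
    A=np.zeros((3,3));B=np.zeros(3)
    for c,d in(ray(p,a),ray(q,b)):
        d=d/np.linalg.norm(d);M=np.eye(3)-np.outer(d,d);A+=M;B+=M@c
    return np.linalg.solve(A,B)
def save(p,n): cv2.imwrite("pics/"+n,p["pixels"][:,:,::-1])
E
python3 - <<'E'
from h import *
np.set_printoptions(precision=4,suppress=True)
P={n:camera(n) for n in("scene","top")}
for n,p in P.items():
    save(p,n+"0.png"); print(n,ray(p,(280,210)))
    for th in["plinth","elbow_grip","elbow_mouth","duct_mouth","clamp_grip","spacer","offcut","spanner"]:
        for r in landmark_of(p,th)[:4]: print(th,np.round(r["centre"],1),round(r["confidence"],2),"d",depth(p,r["centre"]))
o=get_obs();print(o["clock"],o["eef_pos"],o["tool_rot"],o["grip_width"])
cv2.imwrite("pics/both0.png",np.hstack([cv2.resize(P[n]["pixels"][:,:,::-1],(400,300)) for n in P]))
E
```

```text
scene (array([ 1.0217, -0.5622,  0.8076]), array([-0.4709,  0.5655, -0.6771]))
plinth [276.3 279.1] 0.98 d [ 0.6666 -0.1533  0.1085]
elbow_grip [287.5 275.6] 0.62 d [ 0.6907 -0.145   0.1311]
elbow_grip [337.4 230.6] 0.32 d [0.6941 0.0417 0.1174]
elbow_mouth [290.  291.1] 0.97 d [ 0.7074 -0.1579  0.1053]
duct_mouth [335.7 230. ] 0.91 d [0.6886 0.0431 0.1149]
duct_mouth [163.1 223.3] 0.91 d [ 0.2344 -0.1373  0.0021]
duct_mouth [344.2 300.1] 0.74 d [ 0.7948 -0.0783  0.0612]
duct_mouth [296.  219.2] 0.69 d [0.535  0.0908 0.0232]
clamp_grip [228.1 245.6] 0.7 d [ 0.5133 -0.1444  0.1032]
spacer [250.4 236.6] 0.74 d [ 0.4772 -0.0345  0.0196]
offcut [300.6 220.6] 0.59 d [0.546  0.0974 0.0194]
spanner [257.5 356.3] 0.58 d [ 0.7122 -0.2745  0.0083]
spanner [286.9 274.8] 0.54 d [ 0.6884 -0.144   0.131 ]
spanner [228.5 243.1] 0.42 d [ 0.5152 -0.1437  0.1124]
top (array([0.4028, 0.0338, 1.3035]), array([ 0.0763, -0.0098, -0.9973]))
plinth [323.4 163.4] 0.71 d [ 0.5983 -0.0797  0.1014]
elbow_grip [342.5 130.9] 0.56 d [ 0.6663 -0.1226  0.1285]
elbow_mouth [358.4 113.3] 0.9 d [ 0.7393 -0.1815 -0.0023]
elbow_mouth [344.2 129.9] 0.34 d [ 0.6687 -0.1266  0.1279]
duct_mouth [316.2  85.3] 0.86 d [ 0.7855 -0.0709  0.0876]
duct_mouth [367.7 286.5] 0.64 d [ 0.3181 -0.17    0.0905]
duct_mouth [266.7 127.1] 0.59 d [0.6858 0.0471 0.1018]
clamp_grip [348.9 197.2] 0.57 d [ 0.5177 -0.1319  0.1204]
spacer [292.9 223. ] 0.75 d [ 0.4699 -0.0096 -0.0006]
offcut [244.8 200.7] 0.6 d [0.5252 0.1051 0.0265]
spanner [397.4 119.2] 0.85 d [ 0.7204 -0.2769  0.0031]
0.9 [0.1629 0.4727 0.2313] [ 0.1651  0.9863  0.     -0.    ] 0.08528815478200741
```

```bash
python3 -c "
import workcell;print([n for n in dir(workcell) if n[0]!='_'])"
```

```text
['Unreachable', 'camera', 'get_obs', 'grip_point_offset', 'job_done', 'landmark_of', 'recognise']
```

View picture.

View pics/top0.png

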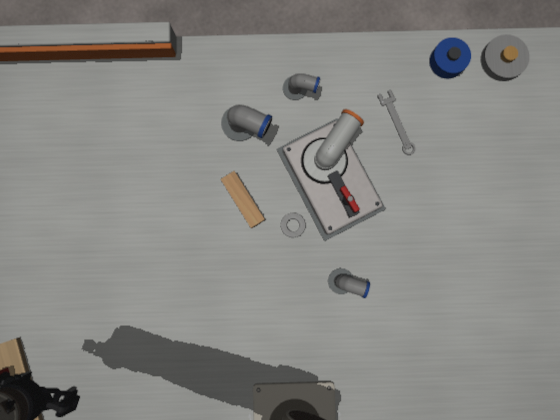

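View pics/scene0.png

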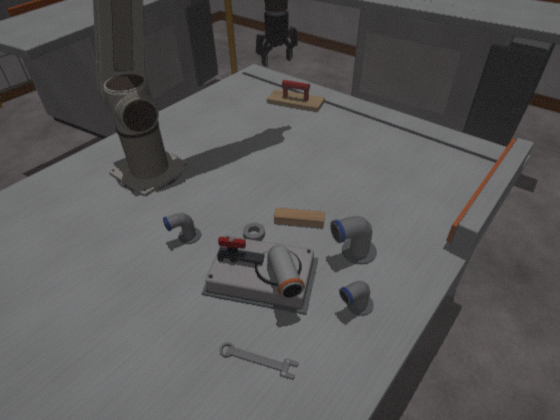

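```bash
cat >> h.py <<'E'
np.set_printoptions(precision=4,suppress=True)
def cloud(p):
    v,u=np.mgrid[0:420,0:560];K=np.array(p["intrinsics"]);R=cv2.Rodrigues(np.array(p["rvec"],float))[0];t=np.array(p["tvec"],float).ravel()
    z=p["range_z"];d=np.linalg.inv(K)@np.stack([u.ravel(),v.ravel(),np.ones(u.size)]);X=(R.T@(d*z.ravel()-t[:,None])).T
    X[z.ravel()==0]=np.nan;return X.reshape(420,560,3)
def hsv(p): return cv2.cvtColor(p["pixels"],cv2.COLOR_RGB2HSV)
def near(X,c,r): return np.hypot(X[...,0]-c[0],X[...,1]-c[1])<r
E
python3 - <<'E'
from h import *
for n in("top","scene"):
    p=camera(n);X=cloud(p);H=hsv(p);h,s,v=[H[...,i].astype(int) for i in range(3)]
    z=X[...,2]
    red=((h<5)|(h>172))&(s>150)&near(X,(.52,-.135),.07)&(z>.09)
    org=(h>=5)&(h<18)&(s>130)&near(X,(.70,-.16),.08)&(z>.06)
    blu=(h>100)&(h<130)&(s>130)&near(X,(.69,.03),.08)&(z>.06)
    for m,l in((red,"red"),(org,"org"),(blu,"blu")):
        q=X[m];c=q.mean(0);w,V=np.linalg.eigh(np.cov(q.T)) if len(q)>3 else (0,np.eye(3))
        (rc,rs,ra)=cv2.minAreaRect(q[:,:2].astype(np.float32)*1000)
        print(n,l,len(q),c,q.min(0),q.max(0),"\n  pca",np.sqrt(w),V[:,-1],V[:,0],"rect",np.round(rc,1),np.round(rs,1),round(ra,1))
    pl=near(X,(.6,-.1),.19)&(abs(z-.05)<.007)
    k=cv2.morphologyEx(pl.astype(np.uint8),cv2.MORPH_OPEN,np.ones((3,3)))
    N,L,S,_=cv2.connectedComponentsWithStats(k);i=1+S[1:,4].argmax();q=X[L==i]
    print(n,"plinth",S[i],np.median(q[:,2]),cv2.minAreaRect(q[:,:2].astype(np.float32)*1000))
    # strap z~.075
    q=X[near(X,(.55,-.12),.09)&(abs(z-.075)<.006)&(s<90)];print("strap",len(q),cv2.minAreaRect(q[:,:2].astype(np.float32)*1000) if len(q)>3 else'')
    # elbow upper pipe top points
    q=X[near(X,(.66,-.12),.09)&(z>.12)&(z<.14)];print("elbowtop",q.mean(0),np.linalg.eigh(np.cov(q[:,:2].T)))
    q=X[near(X,(.70,.07),.09)&(z>.12)&(z<.14)];print("ducttop",q.mean(0),np.linalg.eigh(np.cov(q[:,:2].T)))
    cv2.imwrite("pics/crop_%s.png"%n,cv2.resize(p["pixels"][(80 if n=="top" else 190):(250 if n=="top" else 330),200:400,::-1],None,fx=3,fy=3,interpolation=cv2.INTER_CUBIC))
print(get_obs()["clock"],grip_point_offset)
E
```

```text
top red 136 [ 0.5143 -0.1325  0.1178] [ 0.4868 -0.1515  0.0999] [ 0.5435 -0.1151  0.1254] 
  pca [0.003  0.0043 0.0196] [-0.8741 -0.4856 -0.0118] [-0.3299  0.5757  0.7482] rect [ 515.  -132.7] [61.9 13.1] 29.5
top org 74 [ 0.7013 -0.1497  0.1263] [ 0.6833 -0.1713  0.1032] [ 0.7159 -0.1272  0.1344] 
  pca [0.0021 0.0058 0.0156] [-0.5594 -0.8132 -0.1608] [-0.8287  0.553   0.0863] rect [ 701.8 -149.9] [52.1  8. ] 53.2
top blu 91 [0.6839 0.054  0.1259] [0.663  0.0388 0.1024] [0.7098 0.0672 0.1347] 
  pca [0.0024 0.0059 0.0156] [-0.8562  0.4561 -0.2428] [ 0.4865  0.8698 -0.0818] rect [686.9  52.8] [ 8.2 51.5] 62.3
top plinth [ 283  122   99  111 3764] 0.048774728194234604 ((576.941162109375, -103.9034194946289), (234.48248291015625, 149.94482421875), 25.73906135559082)
strap 325 ((553.3341064453125, -113.07860565185547), (160.85067749023438, 33.801544189453125), 30.33416175842285)
elbowtop [ 0.6628 -0.1198  0.126 ] EighResult(eigenvalues=array([0.0001, 0.0011]), eigenvectors=array([[-0.5761, -0.8174],
       [-0.8174,  0.5761]]))
ducttop [0.6998 0.0758 0.1261] EighResult(eigenvalues=array
[... 593 characters left out ...]
 
  pca [0.0021 0.0028 0.0107] [-0.7879  0.4076  0.4616] [0.5259 0.8354 0.1599] rect [697.1  45.6] [ 7.1 32.4] 66.3
scene plinth [ 206  258   73   37 1571] 0.05101929013929205 ((569.4091796875, -152.71096801757812), (177.24945068359375, 75.95814514160156), 25.344606399536133)
strap 427 ((545.5781860351562, -122.73631286621094), (138.36151123046875, 33.43022537231445), 21.82823944091797)
elbowtop [ 0.6695 -0.1276  0.1277] EighResult(eigenvalues=array([0.0001, 0.0011]), eigenvectors=array([[-0.5683, -0.8228],
       [-0.8228,  0.5683]]))
ducttop [0.7051 0.0692 0.1273] EighResult(eigenvalues=array([0.0001, 0.0005]), eigenvectors=array([[-0.8875,  0.4608],
       [ 0.4608,  0.8875]]))
1.0 0.0187
```

View pics/crop_top.png

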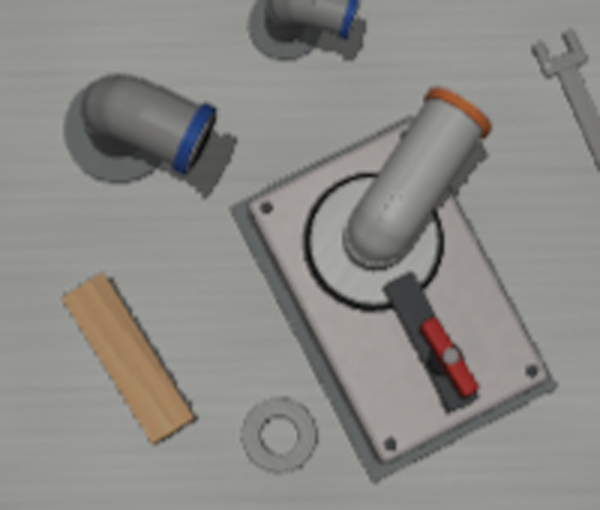

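```bash
cat > fit.py <<'E'
from h import *
from scipy.optimize import least_squares
def cyl(q,r,a0,c0):
    def f(x):
        n=np.array([-np.sin(x[0]),np.cos(x[0])]);return np.hypot((q[:,:2]-c0)@n-x[1],q[:,2]-x[2])-r
    s=least_squares(f,[a0,0,.105],loss="soft_l1",f_scale=.001);return s.x,np.sqrt(np.mean(s.fun**2))
def pipe(X,z,O,a0,lo,hi,r=.025):
    d=np.array([np.cos(a0),np.sin(a0)]);n=np.array([-d[1],d[0]]);s=(X[...,:2]-O)@d;t=(X[...,:2]-O)@n
    q=X[(s>lo)&(s<hi)&(abs(t)<.045)&(z>.095)&(z<.14)]
    (a,off,h),e=cyl(q,r,a0,O);return a,off,h,e,len(q)
E
python3 - <<'E'
from fit import *
O=np.array([.6152,-.0854])
for n in("top","scene"):
    p=camera(n);X=cloud(p);z=X[...,2]
    print(n,"elbow",pipe(X,z,O,-.63,.03,.10),"\n duct",pipe(X,z,O,1.085,.163,.195))
    # plinth edges: top boundary points
    pl=near(X,(.6,-.1),.2)&(z>.04)&(z<.06)
    k=cv2.morphologyEx(pl.astype(np.uint8),cv2.MORPH_CLOSE,np.ones((5,5)))
    c=max(cv2.findContours(k,0,cv2.CHAIN_APPROX_NONE)[0],key=len)[:,0]
    q=np.array([atz(p,u,.05)[:2] for u in c])
    for a in(.45,):
        d=np.array([np.cos(a),np.sin(a)]);m=np.array([-d[1],d[0]]);s=(q-O)@d;t=(q-O)@m
        for l,e in(("left",(t>.06)&(s>-.14)&(s<.06)),("right",(t<-.06)&(s>-.14)&(s<.0)),):
            for _ in range(3):
                g=np.polyfit(s[e],t[e],1);r=abs(t-np.polyval(g,s));e=e&(r<.002)
            print("  ",l,e.sum(),"angle",a+np.arctan(g[0]),"t@0",g[1])
        e=(s<-.14)&(abs(t)<.06)
        for _ in range(3):
            g=np.polyfit(t[e],s[e],1);e=e&(abs(s-np.polyval(g,t))<.002)
        print("   back",e.sum(),"angle",a-np.arctan(g[0]),"s",g[1])
E
```

```text
top elbow (np.float64(-0.6160346038421939), np.float64(-0.00037314274886029563), np.float64(0.10375349259907143), np.float64(0.001899546631811739), 667) 
 duct (np.float64(1.1104610518761915), np.float64(-0.005567297940345289), np.float64(0.10362325456465162), np.float64(0.0019457833511902069), 309)
   left 75 angle 0.4477489313437394 t@0 0.07440338928730575
   right 52 angle 0.4475499357730551 t@0 -0.07293754400346134
   back 45 angle 0.45154809238215865 s -0.15866340930999423
scene elbow (np.float64(-0.6192409129073294), np.float64(-0.0009922409479436792), np.float64(0.10602284251484521), np.float64(0.0009541742219072784), 588) 
 duct (np.float64(1.0843568833157549), np.float64(-0.0009682072526394578), np.float64(0.1059575830336621), np.float64(0.001284212415957021), 250)
   left 71 angle 0.45108734124538485 t@0 0.06922803750089672
   right 59 angle 0.45034075175403593 t@0 -0.08233704783994635
   back 12 angle 0.41791823376847076 s -0.15566118098128578
```

```bash
cat > go.py <<'E'
from h import *
from scipy.spatial.transform import Rotation as Ro
import sys
O=np.array([.6152,-.0854]);A=.449;CL=O-.11*np.array([np.cos(A),np.sin(A)])
def pose():
    o=get_obs();M=Ro.from_quat(o["tool_rot"]).as_matrix();return o,np.array(o["eef_pos"]),M
def to(x,y,z,psi):
    o,p,M=pose();s=M.T@(np.array([x,y,z])-p)*100
    cur=np.arctan2(M[1,1],M[0,1]);sp=-np.degrees((psi-cur+np.pi)%(2*np.pi)-np.pi)
    print("slide cm",np.round(s,2),"spin deg",round(sp,1),"| t",round(o["clock"],2),"p",p,"psi",round(cur,3),"tilt",M[:,2],"q",np.round(o["joint_pos"],3),"f",np.round(o["ft_force"],1),"T",np.round(o["ft_torque"],2),"w",round(o["grip_width"],4),round(o["grasp_force"],1))
if __name__=="__main__": to(*map(float,sys.argv[1:5]))
E
echo
```

```text
(no output)
```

arm_command([
  [-3.6,-3.1,0],
  [-7.2,-6.2,0],
  [-10.8,-9.3,0],
  [-14.4,-12.4,0],
  [-18,-15.5,0],
], spin=[9,18,27,36,45], jaw=5)

```text
clock: 1.72
eef_pos: [0.2832, 0.2663, 0.2315]
tool_rot: [0.532, 0.847, 0.0, 0.0]
ft_force: [0.8, -1.0, -0.3]
grip_width: 0.0504
grasp_force: 0.0
```

```bash
python3 go.py .5158 -.133 .17 -1.056
```

```text
slide cm [-46.07   3.63   6.15] spin deg 86.2 | t 1.73 p [0.2832 0.2663 0.2315] psi 0.449 tilt [ 0.0007  0.0005 -1.    ] q [ 0.755  0.019 -0.253  1.298 -0.     1.877] f [ 0.8 -1.  -0.3] T [ 0.05 -0.05  0.01] w 0.0504 0.0
```

arm_command([
  [-4.8,0.4,0],
  [-9.6,0.8,0],
  [-14.4,1.2,0],
  [-19.2,1.5,0],
  [-24,1.9,0],
], spin=[9,18,27,36,45])

```text
clock: 2.35
eef_pos: [0.4055, 0.0587, 0.2316]
tool_rot: [0.816, 0.578, 0.0, 0.0]
ft_force: [0.8, 0.6, -0.0]
grip_width: 0.05
grasp_force: 0.0
```

```bash
python3 go.py .5158 -.133 .17 -1.056
```

```text
slide cm [-14.44  16.74   6.16] spin deg 41.2 | t 2.35 p [0.4055 0.0587 0.2316] psi -0.337 tilt [ 0.0009  0.0003 -1.    ] q [ 0.144  0.061 -0.209  1.3    0.     2.051] f [ 0.8  0.6 -0. ] T [-0.   -0.05 -0.03] w 0.05 0.0
```

arm_command([
  [-2.9,3.35,0.6],
  [-5.8,6.7,1.6],
  [-8.7,10.1,3],
  [-11.6,13.4,4.6],
  [-14.4,16.7,6.1],
], spin=[8.5,17,25.5,34,41])

```text
clock: 2.98
eef_pos: [0.5165, -0.1318, 0.1698]
tool_rot: [0.967, 0.257, 0.0, 0.0]
ft_force: [-0.1, 0.4, 0.3]
grip_width: 0.0498
grasp_force: 0.0
```

```bash
python3 go.py .5158 -.133 .092 -1.056
python3 - <<'E'
from h import *
p=camera("top");cv2.imwrite("pics/c1.png",cv2.resize(p["pixels"][80:250,250:420,::-1],None,fx=3,fy=3))
E
```

```text
slide cm [-0.12  0.07  7.78] spin deg 0.2 | t 2.98 p [ 0.5165 -0.1318  0.1698] psi -1.052 tilt [ 0.0004  0.     -1.    ] q [-0.25   0.339 -0.023  1.208  0.     2.373] f [-0.1  0.4  0.3] T [ 0.04 -0.01 -0.02] w 0.0498 0.0
```

arm_command([
  [-0.1,0.1,2],
  [-0.1,0.1,4],
  [-0.1,0.1,6],
  [-0.1,0.1,7.7],
  [-0.1,0.1,7.7],
], spin=[0,0,0,0,0])

```text
clock: 3.65
eef_pos: [0.5141, -0.1313, 0.092]
tool_rot: [0.966, 0.259, -0.002, -0.001]
ft_force: [-0.9, -0.4, 0.2]
grip_width: 0.0504
grasp_force: 0.0
```

arm_command([
  [0,0,0],
  [0,0,0],
  [0,0,0],
  [0,0,0],
  [0,0,0],
], spin=[0,0,0,0,0], jaw=0)

```text
clock: 4.28
eef_pos: [0.5176, -0.1347, 0.0951]
tool_rot: [0.966, 0.258, 0.002, 0.004]
ft_force: [1.9, -7.1, -0.5]
grip_width: 0.0211
grasp_force: 58.8
```

```bash
python3 go.py .5158 -.133 .092 -1.056
```

```text
slide cm [-0.08 -0.24  0.31] spin deg 0.4 | t 4.28 p [ 0.5176 -0.1347  0.0951] psi -1.049 tilt [ 0.0049 -0.0061 -1.    ] q [-0.252  0.401 -0.14   1.023 -0.005  2.368] f [ 1.9 -7.1 -0.5] T [-1.37 -0.42 -0.06] w 0.0211 58.8
```

```bash
python3 - <<'E'
from h import *
p=camera("scene");cv2.imwrite("pics/c2.png",cv2.resize(p["pixels"][190:310,160:320,::-1],None,fx=4,fy=4,interpolation=cv2.INTER_CUBIC))
E
python3 go.py .5158 -.133 .092 -1.056
```

```text
slide cm [-0.08 -0.24  0.31] spin deg 0.4 | t 4.33 p [ 0.5177 -0.1347  0.0951] psi -1.049 tilt [ 0.005  -0.0061 -1.    ] q [-0.252  0.401 -0.14   1.023 -0.005  2.368] f [ 2.  -6.3 -1.9] T [-1.32 -0.44 -0.06] w 0.0214 58.8
```

View pics/c2.png

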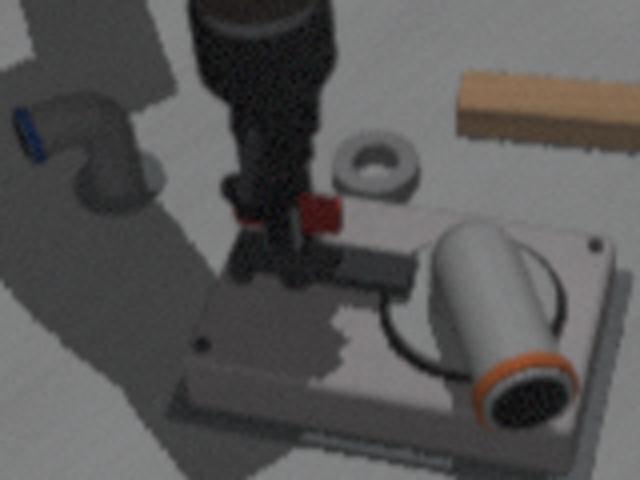

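arm_command([
  [0,0,0],
  [0,0,0],
  [-0.1,-0.15,-0.6],
  [-0.1,-0.15,-0.6],
  [-0.1,-0.15,-0.6],
], spin=[0,0,0,0,0], jaw=4)

```text
clock: 4.95
eef_pos: [0.5139, -0.1308, 0.0995]
tool_rot: [0.966, 0.259, 0.0, 0.0]
ft_force: [-0.0, 0.2, -0.3]
grip_width: 0.0403
grasp_force: 0.0
```

arm_command([
  [0,0,0],
  [0,0,0],
  [0,0,0],
  [0,0,0],
  [0,0,0],
], spin=[0,0,0,0,0], jaw=0)

```text
clock: 5.58
eef_pos: [0.5164, -0.1353, 0.0999]
tool_rot: [0.966, 0.257, 0.001, 0.005]
ft_force: [5.2, -11.6, -3.5]
grip_width: 0.0126
grasp_force: 60.6
```

```bash
python3 go.py .5158 -.133 .092 -1.056
```

```text
slide cm [ 0.06 -0.23  0.79] spin deg 0.3 | t 5.58 p [ 0.5164 -0.1353  0.0999] psi -1.05 tilt [ 0.0049 -0.0084 -1.    ] q [-0.252  0.394 -0.137  1.033 -0.007  2.369] f [  5.2 -11.6  -3.5] T [-2.1  -0.86  0.06] w 0.0126 60.6
```

arm_command([
  [0,0.5,0],
  [0,0.5,0],
  [0,0.5,0],
  [0,0.5,0],
  [0,0.5,0],
], spin=[0,0,-8,-16,-24])

```text
clock: 6.2
eef_pos: [0.5168, -0.1359, 0.0999]
tool_rot: [0.89, 0.456, 0.0, 0.001]
ft_force: [-0.1, -2.6, 3.4]
grip_width: 0.0128
grasp_force: 61.6
```

```bash
python3 go.py .5158 -.133 .092 -1.056
```

```text
slide cm [ 0.18 -0.25  0.79] spin deg 24.7 | t 6.2 p [ 0.5168 -0.1359  0.0999] psi -0.625 tilt [ 0.0011 -0.0013 -1.    ] q [-0.257  0.399 -0.129  1.041 -0.001  1.939] f [-0.1 -2.6  3.4] T [-0.33  0.1  -0.18] w 0.0128 61.6
```

arm_command([
  [0,0,0],
  [0,0,0],
  [0,0,0],
  [0,0,0],
  [0,0,0],
], spin=[-10,-20,-30,-40,-50])

```text
clock: 6.82
eef_pos: [0.5178, -0.1362, 0.0999]
tool_rot: [0.614, 0.789, 0.0, 0.002]
ft_force: [2.8, -2.0, 1.6]
grip_width: 0.0127
grasp_force: 61.3
```

arm_command([
  [0,0,0],
  [0,0,0],
  [0,0,0],
  [0,0,-3],
  [0,0,-7],
], spin=[0,0,0,0,0], jaw=5)

```text
clock: 7.45
eef_pos: [0.5151, -0.1348, 0.1688]
tool_rot: [0.616, 0.788, -0.001, -0.002]
ft_force: [2.1, 0.1, 1.1]
grip_width: 0.0501
grasp_force: 0.0
```

Run:
```python
from go import *
c=O+np.array([.001,-.003])+.072*np.array([np.cos(-.618),np.sin(-.618)])
to(*c,.17,np.pi/2-.618)
```

```text
slide cm [-3.39 15.62 -0.18] spin deg -40.6 | t 7.45 p [ 0.5151 -0.1348  0.1688] psi 0.243 tilt [-0.0036  0.0011 -1.    ] q [-0.256  0.342 -0.022  1.211  0.     1.071] f [2.1 0.1 1.1] T [-0.07 -0.03  0.03] w 0.0501 0.0
```

arm_command([
  [-0.7,3.1,-0.5],
  [-1.4,6.3,-1],
  [-2,9.4,-1],
  [-2.7,12.5,-1],
  [-3.4,15.6,-1],
], spin=[-8.2,-16.4,-24.6,-32.8,-40.6], jaw=8)

```text
clock: 8.07
eef_pos: [0.6767, -0.1303, 0.179]
tool_rot: [0.302, 0.953, 0.0, -0.0]
ft_force: [-0.3, -0.4, 0.6]
grip_width: 0.0797
grasp_force: 0.0
```

Run:
```python
from go import *
c=np.array([.6161,-.0883])+.072*np.array([np.cos(-.618),np.sin(-.618)])
to(*c,.085,np.pi/2-.618)
```

```text
slide cm [ 0.16 -0.08  9.4 ] spin deg 0.2 | t 8.07 p [ 0.6767 -0.1303  0.179 ] psi 0.957 tilt [-0.0006  0.0002 -1.    ] q [-0.19   0.656  0.513  1.429  0.     0.424] f [-0.3 -0.4  0.6] T [-0.04 -0.03  0.06] w 0.0797 0.0
```

arm_command([
  [0.1,-0.1,2.5],
  [0.1,-0.1,5],
  [0.1,-0.1,7.5],
  [0.1,-0.1,9.3],
  [0.1,-0.1,9.3],
], spin=[0,0,0,0,0])

```text
clock: 8.7
eef_pos: [0.6727, -0.1303, 0.0839]
tool_rot: [0.304, 0.953, -0.0, -0.003]
ft_force: [-1.0, -0.4, 0.4]
grip_width: 0.0797
grasp_force: 0.0
```

arm_command([
  [0,0,0],
  [0,0,0],
  [0,0,0],
  [0,0,0],
  [0,0,0],
], spin=[0,0,0,0,0], jaw=0)

```text
clock: 9.32
eef_pos: [0.6757, -0.1307, 0.0882]
tool_rot: [0.304, 0.953, 0.0, 0.002]
ft_force: [0.0, 2.4, 5.6]
grip_width: 0.0481
grasp_force: 62.3
```

```bash
python3 go.py .67 -.13 .085 .953
python3 - <<'E'
from h import *
p=camera("scene");cv2.imwrite("pics/c3.png",cv2.resize(p["pixels"][190:310,180:340,::-1],None,fx=4,fy=4,interpolation=cv2.INTER_CUBIC))
E
```

```text
slide cm [ 0.51 -0.28  0.32] spin deg -0.0 | t 9.32 p [ 0.6757 -0.1307  0.0882] psi 0.953 tilt [ 0.0035 -0.0001 -1.    ] q [-0.191  0.696  0.347  1.219  0.001  0.427] f [0.  2.4 5.6] T [ 0.34 -0.03 -0.11] w 0.0481 62.3
```

View pics/c3.png

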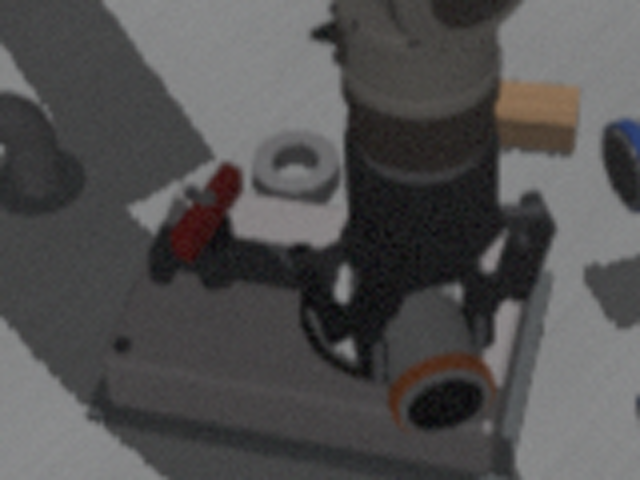

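arm_command([
  [0.1,1.24,0],
  [0.42,2.44,0],
  [0.93,3.57,0],
  [1.63,4.59,0],
  [2.49,5.49,0],
], spin=[-9.75,-19.5,-29.25,-39,-48.75])

```text
clock: 10.0
eef_pos: [0.6883, -0.0711, 0.0882]
tool_rot: [-0.119, 0.993, -0.0, 0.003]
ft_force: [2.6, 0.4, 4.6]
grip_width: 0.0484
grasp_force: 62.6
```

Run:
```python
from go import *
c=np.array([.6161,-.0883])+.073*np.array([np.cos(1.083),np.sin(1.083)])
to(*c,.088,np.pi/2+1.083)
```

```text
slide cm [2.57 5.49 0.  ] spin deg -48.4 | t 10.0 p [ 0.6883 -0.0711  0.0882] psi 1.809 tilt [ 0.0055  0.0005 -1.    ] q [-0.103  0.702  0.358  1.222  0.001 -0.342] f [2.6 0.4 4.6] T [ 0.45 -0.22 -0.16] w 0.0484 62.6
```

Excellent; second half likewise.

arm_command([
  [0.1,1.24,0],
  [0.42,2.44,0],
  [0.93,3.57,0],
  [1.63,4.59,0],
  [2.49,5.49,0],
], spin=[-9.75,-19.5,-29.25,-39,-48.75])

```text
clock: 10.62
eef_pos: [0.6516, -0.0227, 0.0882]
tool_rot: [-0.519, 0.855, -0.001, 0.003]
ft_force: [5.6, 1.1, 4.4]
grip_width: 0.0486
grasp_force: 62.4
```

arm_command([
  [0,0,0],
  [0,0,0],
  [0,0,0],
  [0,0,-5],
  [0,0,-11],
], spin=[0,0,0,0,0], jaw=8)

```text
clock: 11.25
eef_pos: [0.648, -0.0244, 0.1952]
tool_rot: [-0.515, 0.857, 0.001, -0.002]
ft_force: [1.7, 0.4, 0.1]
grip_width: 0.0802
grasp_force: 0.0
```

```bash
python3 go.py .5175 -.136 .20 -2.86
```

```text
slide cm [15.98  6.28 -0.41] spin deg -44.1 | t 11.25 p [ 0.648  -0.0244  0.1952] psi 2.653 tilt [-0.005  -0.0001 -1.    ] q [-0.038  0.563  0.394  1.407 -0.    -1.12 ] f [1.7 0.4 0.1] T [-0.09 -0.14  0.  ] w 0.0802 0.0
```

arm_command([
  [3.2,1.2,-0.5],
  [6.4,2.5,-0.5],
  [9.6,3.8,-0.5],
  [12.8,5,-0.5],
  [16,6.3,-0.5],
], spin=[-8.5,-17,-25.5,-34,-42], jaw=5)

```text
clock: 11.88
eef_pos: [0.5177, -0.137, 0.2011]
tool_rot: [0.789, -0.614, -0.0, 0.0]
ft_force: [0.4, 0.3, -0.0]
grip_width: 0.0496
grasp_force: 0.0
```

```bash
cat > look.py <<'E'
from go import *
from fit import *
O=np.array([.6161,-.0883])
for n in("top","scene"):
    p=camera(n);X=cloud(p);H=hsv(p);h,s,v=[H[...,i].astype(int) for i in range(3)];z=X[...,2]
    e=pipe(X,z,O,1.083,.045,.10);r=pipe(X,z,O,1.083,.104,.113,.0285);d=pipe(X,z,O,1.083,.163,.195);b=pipe(X,z,O,1.083,.148,.165,.0285)
    print(n,"elbow",np.round(e,4),"duct",np.round(d,4),"rings",np.round(r,4),np.round(b,4))
    org=(h>=5)&(h<18)&(s>130)&near(X,(.66,0),.07)&(z>.06)
    blu=(h>100)&(h<130)&(s>130)&near(X,(.69,.04),.07)&(z>.06)
    for m in(org,blu):
        q=X[m];print("   ",len(q),q.mean(0),np.round(cv2.minAreaRect(q[:,:2].astype(np.float32)*1000)[0],1))
    red=((h<5)|(h>172))&(s>150)&near(X,(.517,-.136),.06)&(z>.09);q=X[red]
    if len(q)>5: print("   red",len(q),cv2.minAreaRect(q[:,:2].astype(np.float32)*1000))
    y=(110 if n=="top" else 190)-30;cv2.imwrite("pics/L%s_%.0f.png"%(n,get_obs()["clock"]*100),cv2.resize(p["pixels"][y:y+150,210:410,::-1],None,fx=4,fy=4,interpolation=cv2.INTER_CUBIC))
to(.5175,-.136,.0985,.249+np.pi)
E
python3 look.py; ls pics
```

```text
top elbow [  1.098    0.0015   0.1036   0.0019 538.    ] duct [  1.0462   0.0083   0.104    0.002  302.    ] rings [  1.1053   0.0002   0.103    0.0024 100.    ] [  1.1532  -0.0098   0.1021   0.0065 181.    ]
    69 [0.6601 0.0112 0.1261] [661.5  10.4]
    91 [0.6843 0.0539 0.126 ] [686.5  52.7]
   red 72 ((511.9470520019531, -118.24456787109375), (13.43332576751709, 31.413171768188477), 13.455041885375977)
scene elbow [  1.1009   0.0008   0.106    0.0012 473.    ] duct [  1.081    0.0017   0.1061   0.0012 237.    ] rings [  1.0336   0.0085   0.1055   0.0017 103.    ] [  1.0361   0.0085   0.1034   0.0092 237.    ]
    51 [0.6747 0.0027 0.1268] [670.    4.8]
    39 [0.6984 0.0452 0.1297] [697.4  45.5]
   red 121 ((520.0958862304688, -138.76480102539062), (13.43936824798584, 59.275089263916016), 12.44250202178955)
slide cm [-0.16 -0.21 10.28] spin deg -0.4 | t 11.97 p [ 0.5161 -0.138   0.2013] psi -2.899 tilt [-0.0019 -0.0005 -1.    ] q [-0.261  0.324  0.04   1.288 -0.001 -2.074] f [-0.1  0.3  0.4] T [-0.01 -0.02  0.04] w 0.0496 0.0
Lscene_1198.png
Ltop_1192.png
both0.png
c1.png
c2.png
c3.png
crop_scene.png
crop_top.png
scene0.png
top0.png
```

```bash
cat > joint.py <<'E'
from go import *
from fit import *
O=np.array([.6161,-.0883]);a0=1.085;d0=np.array([np.cos(a0),np.sin(a0)]);n0=np.array([-d0[1],d0[0]])
def joint(ps):
  D=[]
  for c,p in enumerate(ps):
    X=cloud(p);s=(X[...,:2]-O)@d0;t=(X[...,:2]-O)@n0;z=X[...,2]
    for k,(lo,hi,r) in enumerate(((.035,.100,.025),(.1055,.1105,.0285),(.163,.192,.025),(.153,.158,.0285))):
      m=(s>lo)&(s<hi)&(abs(t)<r-.002)&(z>.108)&(z<.14);D.append((c,k//2,r,np.c_[s[m],t[m],z[m]]))
  def f(x):
    R=[]
    for c,k,r,q in D:
      b=x[k]; R.append(np.hypot((q[:,1]-x[2+c])*np.cos(b)-q[:,0]*np.sin(b),q[:,2]-x[4+c])-r)
    return np.concatenate(R)
  s=least_squares(f,[0,0,0,0,.105,.105],loss="soft_l1",f_scale=.001)
  return s.x+np.array([a0,a0,0,0,0,0]),np.sqrt(np.mean(s.fun**2)),[len(d[3]) for d in D]
if __name__=="__main__":
  P=[camera("top"),camera("scene")]
  for L in(P,P[:1]*2,P[1:]*2):print(joint(L))
E
python3 joint.py
```

```text
(array([1.0954, 1.0835, 0.0013, 0.0013, 0.1036, 0.106 ]), np.float64(0.0018050788400426091), [542, 53, 241, 55, 475, 51, 172, 47])
(array([1.0922, 1.0821, 0.0016, 0.0016, 0.1036, 0.1036]), np.float64(0.00206073607047026), [542, 53, 241, 55, 542, 53, 241, 55])
(array([1.0975, 1.0845, 0.0011, 0.0011, 0.106 , 0.106 ]), np.float64(0.0014399640739674662), [475, 51, 172, 47, 475, 51, 172, 47])
```

View pics/Ltop_1192.png

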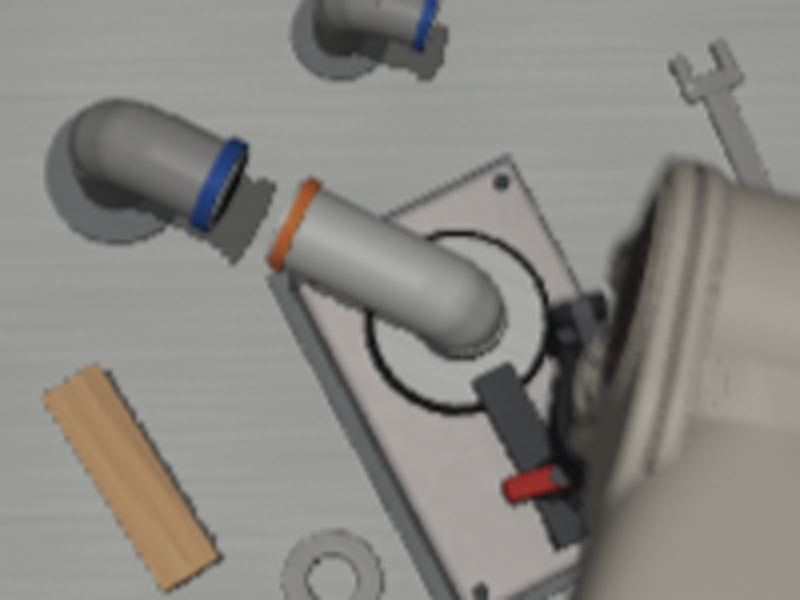

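arm_command([
  [-0.1,-0.15,3],
  [-0.1,-0.15,6],
  [-0.1,-0.15,9],
  [-0.1,-0.15,10.2],
  [-0.1,-0.15,10.2],
], spin=[0,0,0,0,0])

```text
clock: 12.7
eef_pos: [0.5198, -0.134, 0.0986]
tool_rot: [0.789, -0.615, -0.001, 0.0]
ft_force: [0.5, -0.1, 0.6]
grip_width: 0.0503
grasp_force: 0.0
```

arm_command([
  [0,0,0],
  [0,0,0],
  [0,0,0],
  [0,0,0],
  [0,0,0],
], spin=[0,0,0,0,0], jaw=0)

```text
clock: 13.32
eef_pos: [0.5179, -0.1355, 0.1008]
tool_rot: [0.788, -0.615, -0.0, 0.002]
ft_force: [-7.4, -1.1, 6.9]
grip_width: 0.0123
grasp_force: 60.2
```

```bash
python3 go.py .5175 -.136 .099 2.02
```

```text
slide cm [0.04 0.05 0.18] spin deg 78.3 | t 13.32 p [ 0.5179 -0.1355  0.1008] psi -2.896 tilt [-0.0025 -0.0023 -1.    ] q [-0.254  0.402 -0.121  1.049 -0.003 -2.07 ] f [-7.4 -1.1  6.9] T [-0.37  1.43  0.21] w 0.0123 60.2
```

arm_command([
  [0,0.25,0],
  [0,0.25,0],
  [0,0.25,0],
  [0,0.25,0],
  [0,0.25,0],
], spin=[8,18,28,38,47])

```text
clock: 13.95
eef_pos: [0.5173, -0.1355, 0.1008]
tool_rot: [-0.476, 0.88, -0.001, 0.0]
ft_force: [-2.8, 0.5, 3.6]
grip_width: 0.0129
grasp_force: 59.9
```

arm_command([
  [0,0,0],
  [0,0,0],
  [0,0,0],
  [0,0,0],
  [0,0,0],
], spin=[7,14,20,25,28])

```text
clock: 14.58
eef_pos: [0.5171, -0.1353, 0.1008]
tool_rot: [-0.251, 0.968, -0.0, 0.0]
ft_force: [-3.0, -0.1, 4.0]
grip_width: 0.0122
grasp_force: 60.1
```

```bash
python3 go.py .5175 -.136 .099 2.02
```

```text
slide cm [ 0.   -0.08  0.18] spin deg 3.3 | t 14.57 p [ 0.5171 -0.1353  0.1008] psi 2.077 tilt [ 0.0004 -0.0006 -1.    ] q [-0.256  0.399 -0.127  1.044 -0.    -0.762] f [-3.  -0.1  4. ] T [0.   0.69 0.46] w 0.0122 60.1
```

arm_command([
  [0,0,0],
  [0,0,0],
  [0,0,0],
  [0,0,0],
  [0,0,0],
], spin=[1,2,3,4,5])

```text
clock: 15.2
eef_pos: [0.5171, -0.1352, 0.1008]
tool_rot: [-0.21, 0.978, -0.0, 0.0]
ft_force: [-4.3, 0.2, 5.8]
grip_width: 0.0126
grasp_force: 62.5
```

```bash
python3 go.py .5175 -.136 .099 2.02
```

```text
slide cm [-0.   -0.08  0.18] spin deg -1.5 | t 15.2 p [ 0.5171 -0.1352  0.1008] psi 1.993 tilt [ 0.0005 -0.0008 -1.    ] q [-0.255  0.399 -0.127  1.044 -0.001 -0.678] f [-4.3  0.2  5.8] T [-0.05  0.87  1.04] w 0.0126 62.5
```

arm_command([
  [0,0,0],
  [0,0,0],
  [0,0,0],
  [0,0,0],
  [0,0,0],
], spin=[1,2,3,3,3])

```text
clock: 15.82
eef_pos: [0.5171, -0.1352, 0.1008]
tool_rot: [-0.186, 0.983, -0.001, 0.0]
ft_force: [-3.2, -0.3, 6.6]
grip_width: 0.013
grasp_force: 80.1
```

```bash
python3 go.py .5175 -.136 .099 2.02
```

```text
slide cm [-0.01 -0.09  0.18] spin deg -4.3 | t 15.82 p [ 0.5171 -0.1352  0.1008] psi 1.945 tilt [ 0.0003 -0.0014 -1.    ] q [-0.255  0.399 -0.127  1.044 -0.001 -0.629] f [-3.2 -0.3  6.6] T [-0.15  0.98  1.88] w 0.013 80.1
```

arm_command([
  [0,0,0],
  [0,0,0],
  [0,0,0],
  [0,0,-4],
  [0,0,-9],
], spin=[0,0,0,0,0], jaw=5)

```text
clock: 16.45
eef_pos: [0.5163, -0.1349, 0.1889]
tool_rot: [-0.183, 0.983, 0.001, -0.002]
ft_force: [0.3, -0.4, -0.0]
grip_width: 0.0498
grasp_force: 0.0
```

arm_command([
  [5,0,-2],
  [10,0,-4],
  [15,0,-4],
  [19,0,-4],
  [19,0,-4],
], spin=[0,0,0,0,0])

```text
clock: 17.08
eef_pos: [0.3381, -0.204, 0.2296]
tool_rot: [-0.181, 0.983, -0.0, 0.0]
ft_force: [-0.9, -0.3, 0.4]
grip_width: 0.0501
grasp_force: 0.0
```

```bash
python3 look.py; python3 joint.py; ls pics
```

```text
top elbow [  1.0932   0.0017   0.1036   0.0019 535.    ] duct [  1.0425   0.0086   0.1037   0.002  305.    ] rings [  1.1089  -0.0001   0.1036   0.0022 103.    ] [  1.1252  -0.0056   0.1023   0.0058 175.    ]
    69 [0.66   0.0112 0.1265] [661.7  10.1]
    91 [0.6843 0.0539 0.126 ] [686.5  52.8]
   red 135 ((515.2900390625, -133.07936096191406), (61.57376480102539, 12.60739517211914), 25.185222625732422)
scene elbow [  1.1041   0.0006   0.1059   0.0013 477.    ] duct [  1.1012  -0.0021   0.1061   0.0012 239.    ] rings [  0.9419   0.0183   0.1058   0.0018 103.    ] [  0.9556   0.0215   0.1039   0.0091 238.    ]
    48 [0.6737 0.0031 0.1279] [670.4   5.3]
    33 [0.6984 0.0446 0.13  ] [696.2  45.8]
   red 151 ((519.0152587890625, -138.80886840820312), (59.337947845458984, 12.877606391906738), 23.88921546936035)
slide cm [-18.94  -0.01  13.14] spin deg -83.2 | t 17.18 p [ 0.3405 -0.2038  0.2296] psi 1.938 tilt [ 0.0014 -0.0004 -1.    ] q [-0.54   0.036 -0.241  1.293  0.    -0.907] f [-0.3  0.  -0.1] T [ 0.02  0.05 -0.  ] w 0.0499 0.0
(array([1.1017, 1.0852, 0.001 , 0.0009, 0.1036, 0.1061]), np.float64(0.0018387783244757897), [549, 48, 245, 54, 468, 46, 171, 43])
(array([1.0972, 1.0835, 0.0013, 0.0013, 0.1036, 0.1036]), np.float64(0.002092165496876103), [549, 48, 245, 54, 549, 48, 245, 54])
(array([1.1048, 1.0863, 0.0007, 0.0007, 0.1061, 0.1061]), np.float64(0.001467381562166522), [468, 46, 171, 43, 468, 46, 171, 43])
Lscene_1198.png
Lscene_1718.png
Ltop_1192.png
Ltop_1712.png
both0.png
c1.png
c2.png
c3.png
crop_scene.png
crop_top.png
scene0.png
top0.png
```

```bash
python3 -c "
from workcell import *
print(job_done())"
```

```text
the job is handed in; nothing more can be done
None
```

The job is handed in, with no verdict returned: I backed the clamp off about 1.37 rad and swung the elbow to face the blue-ringed duct (measured within about 1°). I then screwed the clamp to its hard stop and let go of everything; the duct measured about 0.63 rad from the plinth's x axis, outside your stated 0.1–0.5, but it was the largest and the only one matching the 150 mm distance.

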